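# Test-run the pantry's drying fan with its pull knob

### The job

Give the drying fan on the pantry counter a short test run: pull its black knob straight up until it clicks out, let it stay out for at least one second, then push it back down until it is fully home and let go. Leave the brass knob of the lamp next to it alone, and do not shove or tip the amber glass jar.

Things in the scene. Friction and masses are not known exactly. Their poses are not given: they have to be found in the camera images.
- fan_knob (a joint): Travel of the fan's push-pull knob, m: 0 = home (off, as at the start), 0.024 = straight up at the out detent (on) and end stop. A snap spring holds it at the nearer end; passing the middle takes about 7 to 8 N. The fan's housing is a white box fixed to the counter, 120 (x) by 220 (y) by 50 mm high; the knob stands 60 mm from its middle towards the box's -y end, centred in x.
- fan_knob_grip (a point): Centre of the fan knob's black head, an upright cylinder, diameter 36, height 26 mm, on a 12 mm stem; moves with the knob. When home it is 77 mm above the counter, 27 mm above the box's top. Axes as the box: z up, x its short side, y its long side. A round steel fan grille, 92 mm across, 16 mm above the box's top, is centred 110 mm from the knob along +y; nothing else stands on the box.
- lamp_knob_grip (a point): The same point on the lamp's knob, which must stay as it is: same knob and same white box, but the knob's head is brass and a cream domed lamp (92 mm brass rim, rising 41 mm above the box's top) takes the place of the fan. Starts home.
- jar: Loose amber glass jar with a pale wooden lid, 80 mm in diameter, 105 mm tall, 0.3 to 0.6 kg, standing beyond the two boxes as seen from the robot. Origin at the centre of its underside, z up.
Not all that is in view belongs to the job. What is shaped like the jar but purple is not meant.

How it is judged:
On the way:
1. the fan's knob is pulled out to its detent and stays out for one second (value of joint fan_knob above 0.018 m), for 1 s.
At the end, for the whole second after the job is handed in: The fan's black knob is back home (within 4 mm) after having been out (over 18 mm) for a full second, the lamp's brass knob is where it started (within 6 mm) and the jar stands upright (within 0.2 rad) (value of joint fan_knob below 0.004 m and distance of lamp_knob_grip from where it was at the start of the episode below 0.006 m and angle between jar's own z axis and vertical below 0.2 rad); the robot touches nothing.
It fails at once if the lamp's knob is moved by more than 6 mm (distance of lamp_knob_grip from where it was at the start of the episode above 0.006 m).
It fails at once if the jar is shoved more than 30 mm or tipped more than 0.35 rad (distance of jar from where it was at the start of the episode above 0.03 m or angle between jar's own z axis and vertical above 0.35 rad).
It also fails if it takes over 30 s, if anything falls off the work surface, if the arm or the gripper's body presses on something with over 40 N, if the wrist force passes 120 N, or if a joint passes its speed limit or range.

### The arm

A 6-joint arm with a two-finger parallel gripper is mounted at the origin on the work surface. World frame = base frame: x ahead of the robot, y to its left, z up, the work surface at z = 0. Lengths are in m, angles in rad, forces in N, time in s.
With the tool pointing down it reaches from about 0.225 to 0.875 m from the base axis. Payload 3.4 kg.
Tool frame: the origin (TCP) lies on the centre line of the jaws, within the pads' length; the fingertips stand 14 mm ahead of it and the grasp point (between the pads) lies 5 mm behind it; z points along the fingers, y is the line along which they close (so a half turn about z gives the same grasp; the last joint's range is limited). The gripper opens to 85 mm and grips with 20 to 120 N. Pads are 22 mm wide; open, the fingers measure 114 mm over their backs; the gripper's body (76 mm by 85 mm) begins 54 mm behind the grasp point. The pads swing forward as they close: fully open they stand 13 mm farther back than shut.
Start: joints at [1.149, 0.276, 1.505, -0, 1.361, -0.121], TCP at [0.17, 0.549, 0.245] pointing down, gripper open.
Joint ranges: [-2.89, 2.89], [-0.75, 2.08], [0.22, 2.7], [-1.18, 4.32], [0.11, 2.71], [-2.7, 2.7]. Speed limits (rad/s): [2.57, 2.57, 3.14, 3.14, 3.14, 3.14].

### API

Orientations are given as a unit quaternion [w, x, y, z].
In Python, from rig import manip, eyes gives the robot as it stands.
- The arm moves only by the shell command python3 -m creep 'ROWS' [FORCE]. ROWS is JSON, a list of rows, each a list of 5 numbers: the opening, from 0 (shut) to 1 (fully open), then the shift along the tool's x, y, z normalised to -1 to 1, where 1 is 0.5 m, then the turn about the tool's z normalised to -1 to 1, where 1 is 360 degrees. In form: [[fingers, dx, dy, dz, spin], ...]. A call has 1 to 10 rows; each row is the pose to reach, as a shift and turn from the pose commanded when the call began, along the tool's axes at that moment, turning the shorter way round; what a row does not reach only later rows make up. A row lasts 1/10 s, in which the tool goes at most 50 mm and 8.59 degrees, less where a joint would pass 70% of its speed; a pose out of reach is approached as far as the arm can. A call with a number of a shift or a turn outside -1 to 1 is refused whole. A call with a gripper value outside its range is refused whole. The fingers move at their own pace and stop on an object; FORCE is the grip in N (left out, the last holds). Time passes only in rows, so rows that repeat a pose let the fingers close. It gives the time, the measured TCP pose, the force, the opening and the grip force at its end, in the units of the state.
- manip.get_state(): the state, without advancing time (a new reading comes with each control period).
- eyes.get_image(name): name is "scene" or "top" or "wrist"; returns a dict with "frame" (384x512x3 uint8, red, green, blue), "fx", "fy", "cx", "cy" (pixels), "k1" (the pictures are not rectified: a ray, as slopes to the right and down, at radius r is drawn at 1 + k1 r^2 times it, then the intrinsics apply), "R" (3x3) and "t" (3): a world point X has camera coordinates R X + t. Camera axes: x right, y down, z forward; pixel columns grow to the right and rows downward; lengths in m; the calibration is good to about 2 mm. A picture is of the moment at which its call begins. There is no depth.
- manip.sign_off(): hands the job in; it is judged then, once.
Trained networks look in the newest picture that a camera, given by its name, has taken for a name from the list of things; names that differ only in an ending like _2 or _b are one class to them, and where a whole thing is asked for, a point or a joint stands for the part that bears it (a point fixed in the world has none). Each returns a list of dicts, best first, with "confidence" (0 to 1); they miss things now and then, are a little off and sometimes report something else, mostly with a low value. They report only what shows in the picture. A call takes as long as a camera call. They do not tell look-alikes from the thing itself.
- eyes.regions_of(camera, label): "mask" (384x512 bool, what is visible of it) and "bbox" ([left, top, right, bottom] in pixels, round what is visible of it).
- eyes.place_of(camera, label): "centre" ([column, row] in pixels: a listed point, or the origin of a listed thing).
The state is a dict: "clock": time; "qpos": joint angles; "qd": joint speeds; "effort": joint torques, N m; "position": TCP position; "ee_rot": TCP orientation; "contact_force": force on the tool from outside, world axes, zero at the start; "moment": the same for the moment, N m; "width": finger opening in m; "gripper_force": force on a finger pad.
Only numpy, scipy, OpenCV 4.12 (cv2) and the standard library are available. Lean on these libraries where they do the work, as an engineer would, in place of code of your own. Each camera call takes 0.05 s, during which the arm holds its last target. There are 200 camera calls.

## Working session

There is one attempt and no reset: what is moved stays moved. The work goes in short steps, Python scripts to look and compute and a shell command to move; the robot and the scene stay as the last step left them, time stands still between calls to the robot, and variables do not carry over. Pictures are saved under pics/ and viewed, at most 10 in all, crops included, and the job is handed in when it is done.

```bash
mkdir -p pics; cat > h.py <<'E'
import numpy as np,cv2
from rig import manip,eyes
from scipy.optimize import least_squares
def proj(im,X):
    c=im["R"]@np.array(X)+np.array(im["t"]);s=c[:2]/c[2];s=s*(1+im["k1"]*(s@s))
    return np.array([im["fx"]*s[0]+im["cx"],im["fy"]*s[1]+im["cy"]])
def tri(obs,x0=(.4,.3,.08)):
    r=least_squares(lambda X:np.concatenate([proj(i,X)-p for i,p in obs]),x0);return r.x,r.fun
def onplane(im,p,z):
    return least_squares(lambda a:proj(im,[a[0],a[1],z])-p,[.5,.1]).x
def save(im,n): cv2.imwrite("pics/"+n,im["frame"][:,:,::-1])
E
python3 - <<'E'
from h import *
s=manip.get_state();print(s)
ims={}
for n in("scene","top","wrist"):
    ims[n]=eyes.get_image(n)
    for l in("fan_knob_grip","lamp_knob_grip","jar"):
        for d in eyes.place_of(n,l):print(n,l,np.round(d["centre"],1),round(d["confidence"],2))
    C=-ims[n]["R"].T@ims[n]["t"];print(n,"cam at",C.round(3))
cv2.imwrite("pics/a.png",np.vstack([np.hstack([cv2.resize(ims[n]["frame"],(400,300)) for n in("scene","top")]),np.hstack([cv2.resize(ims["wrist"]["frame"],(400,300))]*2)])[:,:,::-1])
E
```

```text
{'clock': 0.0, 'qpos': array([ 1.14898059e+00,  2.76589765e-01,  1.50614935e+00, -4.05377769e-07,
        1.36066558e+00, -1.20992845e-01]), 'qd': array([-1.55841926e-03,  7.29680765e-05,  2.44142859e-04, -1.31627465e-05,
       -7.93024592e-04, -1.63149072e-04]), 'effort': array([ 1.78899205e-03, -4.16791105e+01, -2.45802355e+01,  6.35840274e-05,
        1.09407454e-02,  8.99209539e-06]), 'position': array([0.1701713 , 0.54871868, 0.24443619]), 'ee_rot': array([-2.42698738e-04,  1.49844841e-01,  9.88709109e-01, -8.72907456e-04]), 'contact_force': array([-0.81844383,  0.10046365, -0.37633784]), 'moment': array([ 0.00943856,  0.02825799, -0.04918284]), 'gripper_force': 0.0, 'width': 0.08543659540517705}
scene fan_knob_grip [312.3 159.5] 0.71
scene lamp_knob_grip [212.9 209.3] 0.55
scene jar [207. 197.] 0.8
scene jar [202.8 320. ] 0.71
scene jar [297.  263.5] 0.6
scene cam at [ 1.139 -0.638  0.582]
top fan_knob_grip [147.7 212.2] 0.64
top lamp_knob_grip [310.2 214.1] 0.47
top jar [262.  276.1] 0.9
top jar [273.2 118.6] 0.71
top jar [375.9 133.4] 0.6
top cam at [ 0.494 -0.085  1.027]
wrist cam at [0.097 0.573 0.373]
```

View pics/a.png

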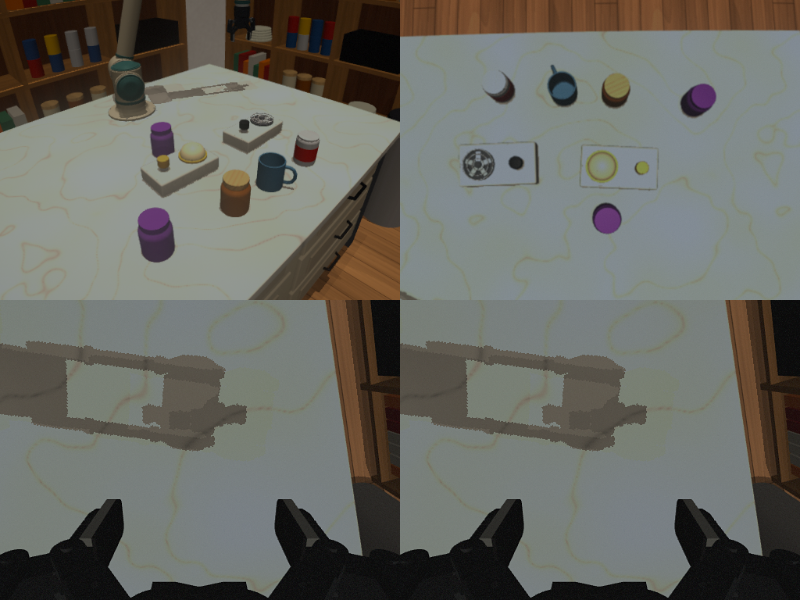

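The overview shows these candidates:
- **Black knob:** scene (312,159), top (148,212), on the box with the steel grille. This is the fan.
- **Brass knob:** scene (209,205), top (310,214), on the box with the cream dome. This is the lamp, to be left alone.
- **Grille's dark hub:** top (100,210). Not the knob.
- **Jars:** amber at top (275,117), purple at top (265,280) and (382,127).

I choose the black knob and check it in one close crop.

```bash
python3 - <<'E'
from h import *
from scipy.spatial.transform import Rotation as Ro
a=eyes.get_image("scene");b=eyes.get_image("top")
c={}
for l in("fan_knob_grip","lamp_knob_grip","jar"):
    for n in("scene","top"):c[n]=eyes.place_of(n,l)[0]["centre"] if l!="jar" else None
    if l!="jar":print(l,c["scene"],c["top"],[x.round(4) for x in tri([(a,c["scene"]),(b,c["top"])])])
for n,im in(("scene",a),("top",b)):
    for d in eyes.regions_of(n,"fan_knob")[:2]:print(n,d["bbox"],d["confidence"])
# box edges in top: white box contour
g=b["frame"]
q=manip.get_state()["ee_rot"];print(Ro.from_quat(np.roll(q,-1)).as_matrix().round(3))
A=a["frame"][110:200,270:370];B=g[170:250,60:190]
cv2.imwrite("pics/b.png",np.hstack([cv2.resize(A,(400,360)),cv2.resize(B,(400,360))])[:,:,::-1])
E
```

```text
fan_knob_grip [311.6, 158.7] [148.4, 210.8] [array([0.5386, 0.1286, 0.0737]), array([-1.3158,  0.204 , -0.7155, -0.7253])]
lamp_knob_grip [209.8, 207.9] [310.8, 213.3] [array([ 0.5253, -0.2198,  0.0737]), array([-1.3885, -0.0021, -1.053 , -0.767 ])]
scene [308.9, 154.1, 320.7, 167.8] 0.56
top [140.1, 198.4, 157.3, 217.6] 0.79
[[-0.955  0.296  0.   ]
 [ 0.296  0.955  0.   ]
 [-0.     0.    -1.   ]]
```

View pics/b.png

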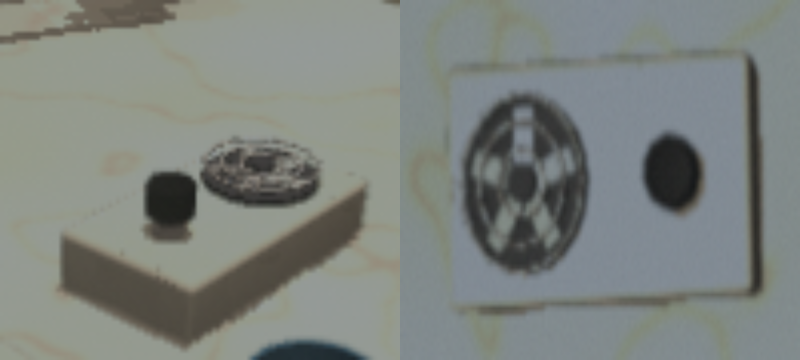

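Both crops agree: the knob is a black cylinder on the white box with the grille (scene 312,159; top 148,208). Next I move above it and turn so the jaws close along the box's x.

```bash
python3 -m creep '[[1,-0.952,-0.584,0,0.202],[1,-0.952,-0.584,0,0.202],[1,-0.952,-0.584,0,0.202],[1,-0.952,-0.584,0,0.202],[1,-0.952,-0.584,0,0.202],[1,-0.952,-0.584,0,0.202],[1,-0.952,-0.584,0,0.202],[1,-0.952,-0.584,0,0.202],[1,-0.952,-0.584,0,0.202],[1,-0.952,-0.584,0,0.202]]' 60
```

```text
clock: 2.0
position: [0.5011, 0.1715, 0.2456]
ee_rot: [0.0, 0.707, 0.707, 0.0]
contact_force: [0.5, 0.7, 0.7]
width: 0.0856
gripper_force: 0.0
```

```bash
cat > m.py <<'E'
from h import *
import pickle,os,sys
w=eyes.get_image("wrist");d=eyes.place_of("wrist","fan_knob_grip");r=eyes.regions_of("wrist","fan_knob")
print([(x["centre"],x["confidence"]) for x in d],[(x["bbox"],x["confidence"]) for x in r])
L=pickle.load(open("o.pkl","rb")) if os.path.exists("o.pkl") else []
if d: L.append((w,np.array(d[0]["centre"])));pickle.dump(L,open("o.pkl","wb"))
a=eyes.get_image("scene");p=eyes.place_of("scene","fan_knob_grip")
b=eyes.get_image("top");q=eyes.place_of("top","fan_knob_grip")
print("sc/top",[x[0]["centre"] if x else None for x in(p,q)])
if len(L)>1: print("wrist only",*[x.round(4) for x in tri(L)])
O=L+[(a,np.array([311.6,158.7])),(b,np.array([148.4,209.5]))]
print("all",*[x.round(4) for x in tri(O)]);s=manip.get_state();print(s["position"],s["clock"])
save(w,sys.argv[1])
E
python3 m.py w1.png
```

```text
[([301.2, 217.5], 0.74)] [([282.8, 198.7, 325.2, 243.3], 0.56)]
sc/top [[211.0, 206.4], [148.6, 208.7]]
all [0.5452 0.1294 0.0742] [-1.3758  0.56    0.7107  0.7106 -1.1884 -2.4811]
[0.49903115 0.17413204 0.24531727] 2.35
```

```bash
python3 -m creep '[[1,-0.085,0.075,0,0],[1,-0.085,0.075,0,0],[1,-0.085,0.075,0,0],[1,-0.085,0.075,0,0]]' && python3 m.py w2.png
```

```text
clock: 2.75
position: [0.5364, 0.132, 0.2452]
ee_rot: [-0.001, 0.706, 0.708, -0.0]
contact_force: [-0.0, -0.8, -0.4]
width: 0.0855
gripper_force: 0.0
[([262.8, 179.6], 0.88)] [([246.5, 157.5, 288.9, 202.4], 0.65)]
sc/top [[311.7, 161.1], [145.9, 208.3]]
wrist only [0.5454 0.1295 0.0753] [-1.0605  0.9742  1.0226 -0.9337]
all [0.5449 0.129  0.0744] [-1.7195  1.125   0.4556 -0.6488  0.5128  0.6382 -0.9983 -2.3315]
[0.53715741 0.13124049 0.24545601] 3.1
```

View pics/w2.png

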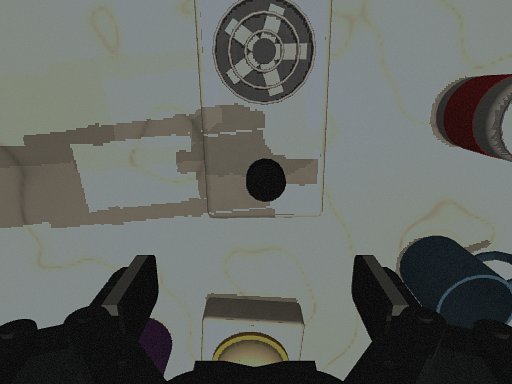

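The knob sits at (266,180) with the grille above it at (263,50). The lamp dome at (250,350) and the mug at (430,270) are clear of the jaws. The views agree on about (0.545, 0.129, 0.075), so I descend.

```bash
python3 -m creep '[[1,-0.004,0.016,0.05,0],[1,-0.004,0.016,0.12,0],[1,-0.004,0.016,0.19,0],[1,-0.004,0.016,0.25,0],[1,-0.004,0.016,0.3,0],[1,-0.004,0.016,0.33,0],[1,-0.004,0.016,0.343,0],[1,-0.004,0.016,0.343,0],[1,-0.004,0.016,0.343,0]]' && python3 - <<'E'
from h import *
w=eyes.get_image("wrist");save(w,"w3.png");print(manip.get_state()["position"])
E
```

```text
clock: 4.0
position: [0.5462, 0.1289, 0.0746]
ee_rot: [0.0, 0.707, 0.707, 0.001]
contact_force: [-0.4, 0.4, 0.6]
width: 0.0856
gripper_force: 0.0
[0.54638877 0.12890761 0.07486572]
```

View pics/w3.png

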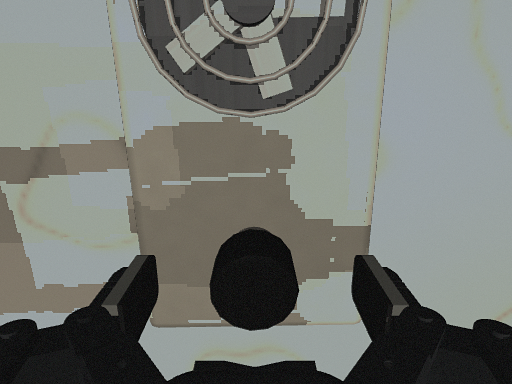

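The knob at (254,278) is midway between the pads at (150,270) and (360,270). I close the jaws.

```bash
python3 -m creep '[[0.3,0,0,0,0],[0.3,0,0,0,0],[0.3,0,0,0,0],[0.3,0,0,0,0],[0.3,0,0,0,0],[0.3,0,0,0,0],[0.3,0,0,0,0]]' 60
```

```text
clock: 4.75
position: [0.5459, 0.1288, 0.0745]
ee_rot: [0.0, 0.707, 0.707, 0.0]
contact_force: [-1.2, 0.1, 5.8]
width: 0.0344
gripper_force: 59.6
```

```bash
python3 -m creep '[[0.3,0,0,-0.006,0],[0.3,0,0,-0.012,0],[0.3,0,0,-0.018,0],[0.3,0,0,-0.024,0],[0.3,0,0,-0.03,0],[0.3,0,0,-0.036,0],[0.3,0,0,-0.042,0],[0.3,0,0,-0.048,0],[0.3,0,0,-0.05,0],[0.3,0,0,-0.05,0]]'
```

```text
clock: 5.75
position: [0.5458, 0.1288, 0.0986]
ee_rot: [0.0, 0.707, 0.707, 0.0]
contact_force: [4.3, -0.7, -3.1]
width: 0.0343
gripper_force: 62.9
```

Up 24 mm and still gripped. I hold it there for the test run, and check it in a picture.

```bash
python3 -m creep '[[0.3,0,0,0,0],[0.3,0,0,0,0],[0.3,0,0,0,0],[0.3,0,0,0,0],[0.3,0,0,0,0],[0.3,0,0,0,0],[0.3,0,0,0,0],[0.3,0,0,0,0],[0.3,0,0,0,0],[0.3,0,0,0,0]]'; python3 -m creep '[[0.3,0,0,0,0],[0.3,0,0,0,0],[0.3,0,0,0,0]]';python3 - <<'E'
from h import *
w=eyes.get_image("wrist");a=eyes.get_image("scene")
cv2.imwrite("pics/c.png",np.hstack([cv2.resize(w["frame"],(400,300)),cv2.resize(a["frame"][100:190,260:380],(400,300))])[:,:,::-1])
E
```

```text
clock: 6.75
position: [0.5458, 0.1288, 0.0986]
ee_rot: [0.0, 0.707, 0.707, 0.0]
contact_force: [4.9, -0.5, -6.1]
width: 0.0343
gripper_force: 62.9
clock: 7.05
position: [0.5458, 0.1288, 0.0986]
ee_rot: [0.0, 0.707, 0.707, 0.0]
contact_force: [4.8, 0.3, -6.1]
width: 0.0343
gripper_force: 62.9
```

View pics/c.png

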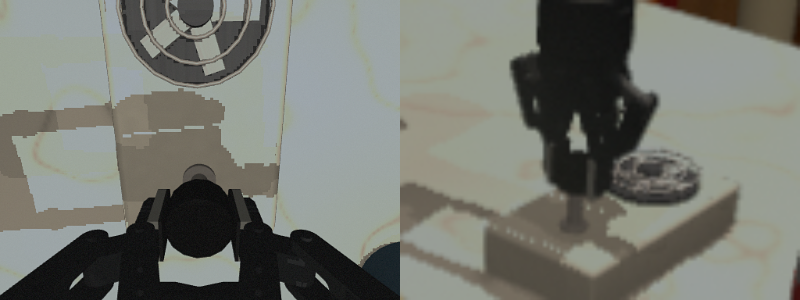

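The long bare stem shows at about (575,215) in the scene crop, so the knob is out, and it has been for over 1.3 s. I push it back home.

```bash
python3 -m creep '[[0.3,0,0,0.006,0],[0.3,0,0,0.012,0],[0.3,0,0,0.018,0],[0.3,0,0,0.024,0],[0.3,0,0,0.03,0],[0.3,0,0,0.036,0],[0.3,0,0,0.042,0],[0.3,0,0,0.048,0],[0.3,0,0,0.053,0],[0.3,0,0,0.053,0]]'
```

```text
clock: 8.15
position: [0.5459, 0.1288, 0.0744]
ee_rot: [0.0, 0.707, 0.707, 0.001]
contact_force: [-0.5, -0.9, 13.9]
width: 0.0343
gripper_force: 65.3
```

It is against the home stop. I let go, then lift away.

```bash
python3 -m creep '[[1,0,0,0,0],[1,0,0,0,0],[1,0,0,0,0],[1,0,0,0,0],[1,0,0,0,0],[1,0,0,0,0],[1,0,0,0,0]]'; python3 -m creep '[[1,0,0,-0.04,0],[1,0,0,-0.1,0],[1,0,0,-0.18,0],[1,0,0,-0.26,0],[1,0,0,-0.34,0],[1,0,0,-0.34,0],[1,0,0,-0.34,0]]'; rm o.pkl; python3 m.py w4.png; python3 - <<'E'
from h import *
a=eyes.get_image("scene");w=cv2.imread("pics/w4.png")[:,:,::-1]
cv2.imwrite("pics/d.png",np.hstack([cv2.resize(w,(400,300)),cv2.resize(a["frame"][100:250,180:380],(400,300))])[:,:,::-1])
E
```

```text
clock: 8.85
position: [0.5454, 0.1288, 0.0722]
ee_rot: [-0.0, 0.707, 0.707, -0.0]
contact_force: [-0.3, -0.1, 0.1]
width: 0.0853
gripper_force: 0.0
clock: 9.55
position: [0.5458, 0.1288, 0.2432]
ee_rot: [0.001, 0.707, 0.707, 0.001]
contact_force: [-0.2, 0.8, -0.7]
width: 0.0854
gripper_force: 0.0
[([254.3, 175.1], 0.75)] [([235.6, 155.6, 278.1, 198.2], 0.64)]
sc/top [[309.0, 160.4], None]
all [0.5453 0.1292 0.0735] [-1.3515  0.4516  0.6761  0.9517 -1.0022 -2.5328]
[0.54501604 0.1286872  0.24105149] 9.9
```

View pics/d.png

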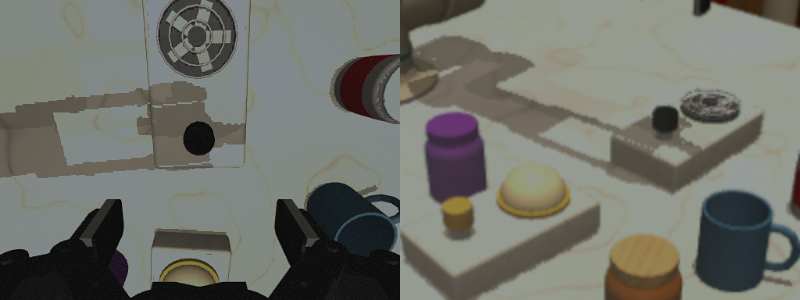

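The black knob is home again: scene crop (665,118), no long stem, wrist bbox 42 px wide as before. The brass knob and the jar stand untouched, so I hand in.

```bash
python3 -c "
from rig import manip;print(manip.sign_off())"
```

```text
the job is handed in; nothing more can be done
None
```

The fan's black knob was pulled out to its detent, stayed out for over 1.3 s, and was pushed back home and released; the lamp's brass knob and the amber jar were not touched, and the job is handed in (no verdict came back).

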